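Load the slide dryer from the draining stand

TASK

Lift the orange slide rack up and off its hook and lower it into the well of the slide dryer until it stands upright, fully down on the bottom, without dropping it; let go, and only then switch the dryer on by pushing its red toggle all the way over. Leave the blue rack hanging on its hook and the other things on the bench where they are.

Things in the scene. Friction and masses are not known exactly. Their poses are not given: they have to be found in the camera images.
- rack_orange: Rack of glass microscope slides, ORANGE frame and handle, about 0.16 kg. Foot 50 mm (its x) by 80 mm (its y), 30 mm high; from its middle a rigid loop handle rises to 115 mm above the underside. Origin: centre of the underside; z up. Hangs by the handle's top bar on either of the stand's two hooks, axes parallel to the stand's (within a few degrees).
- rack_orange_grip (a point): Point on the orange rack's axis, 100 mm above its underside, inside the loop handle. The loop is 40 mm wide along y and 12 mm thick along x; its window, 26 mm wide, reaches from the foot up to the top bar's underside at 103 mm. Easily gripped from above by the loop's two outer sides, closing along y.
- rack_blue: The same kind of rack in BLUE, hanging on the other hook 150 mm away; it stays there. Origin: centre of the underside.
- stand: Fixed draining stand: base 160 (x) by 250 mm (y), 12 mm thick; rail along y at x = +62 mm, 163 mm high. From it two hooks (y = -75, +75 mm) run to -x, each two prongs, 16 mm over both, top 163 mm above the bench; from x = -20 mm they turn up to tips at x = -30 mm, 176 mm high. A bar must rise 14 mm and go about 40 mm to -x to come free. Origin: centre of base underside.
- dryer: Fixed white slide dryer: housing 160 mm (x) by 240 mm (y), 70 mm high. In its top a rectangular well 60 mm (along x) by 90 mm (along y), 45 mm deep, centred at x = 0, y = +40 mm; the red toggle switch stands on top at y = -82 mm. Origin: centre of the underside, on the bench; z up.
- well (a point): Centre of the floor of the dryer's well, 25 mm above the bench; axes as the dryer's.
- switch (a joint): Toggle of the dryer, turning about the dryer's y axis at a pivot 92 mm above the bench, at the dryer's x = 0, y = -82 mm. Rad: 0 = off (stalk leans 0.5 rad to the dryer's -x), 1.0 = fully on (leans 0.5 rad to +x, at its stop). Stays where left; pushing its ball to +x takes 1 to 2 N. Its grey block (70 x 50 mm) reaches 95 mm above the bench.
- switch_tip (a point): Centre of the red ball (26 mm diameter) at the end of the toggle's stalk, 55 mm from the pivot: 140 mm above the bench and 26 mm to the dryer's -x when off, 26 mm to its +x when on. Axes turn with the stalk.
- foam: Bystander: white foam specimen block 80 x 100 x 22 mm with an amber specimen on it, lying nearest the robot. Origin: centre of its underside.
- beaker: Bystander: clear glass cup, 70 mm wide and 90 mm high, at one side. Origin: centre of its underside.
- jar: Bystander: amber jar with a white cap, 64 mm wide, 85 mm high, at the other side. Origin: centre of its underside.
- petri: Bystander: clear shallow dish, 90 mm wide, 18 mm high, at the back. Origin: centre of its underside.
- brush: Bystander: small brush lying on the bench at the front, handle along its -x.
- slidebox: Bystander: wooden slide box 70 x 140 x 34 mm, at the back. Origin: centre of its underside.
Not all that is in view belongs to the job. Leave any turquoise or yellow look-alike of the rack_orange alone.

How it is judged:
By the outcome, as a careful person would: the job done as asked, in the order asked, and still so for the second after the job is handed in, with the robot touching nothing.
It also fails if it takes over 58 s, if anything falls off the work surface, if the arm or the gripper's body presses on something with over 40 N, if the wrist force passes 120 N, or if a joint passes its speed limit or range.

ROBOT

A 7-joint arm with a two-finger parallel gripper is mounted at the origin on the work surface. World frame = base frame: x ahead of the robot, y to its left, z up, the work surface at z = 0. Lengths are in m, angles in rad, forces in N, time in s.
With the tool pointing down it reaches from about 0.425 to 0.825 m from the base axis. Payload 3.6 kg.
Tool frame: the origin (TCP) lies midway between the tips of the shut fingers; the grasp point (between the pads) lies 19 mm behind it (robot.grip_depth is the distance from the TCP to the grasp point, in m); z points along the fingers, y is the line along which they close (so a half turn about z gives the same grasp; the last joint's range is limited). The gripper opens to 85 mm and grips with 20 to 120 N. Pads are 22 mm wide; open, the fingers measure 114 mm over their backs; the gripper's body (76 mm by 85 mm) begins 54 mm behind the grasp point. The pads swing forward as they close: fully open they stand 13 mm farther back than shut.
Start: joints at [1.218, 0.615, -0.013, 1.423, 0.008, 1.103, -0.04], TCP at [0.208, -0.616, 0.231] pointing down, gripper open.
Joint ranges: [-3.12, 3.12], [-0.3, 2.06], [-1.34, 1.32], [0.26, 2.42], [-1.36, 4.5], [0.01, 1.98], [-2.84, 2.84]. Speed limits (rad/s): [2.79, 2.79, 3.14, 3.14, 3.14, 3.14, 3.14].

INTERFACE

Orientations are given as a 3x3 rotation matrix whose columns are the frame's x, y, z axes.
In Python, from cell import robot, viewer gives the robot as it stands. Calls block until the motion is done:
- robot.move_to(position, orientation): joint-space move of the TCP to a pose.
- robot.line_to(position, frame=None, max_speed=0.15, max_force=None): straight line of the TCP; frame=None keeps the orientation; max_speed is the mean speed in m/s. With max_force (N) it stops when the force on the tool has changed by that much, and returns True; else False.
- robot.move_j(angles): joint-space move.
- robot.ungrasp() and robot.clamp(grasp_force=None): open the fingers fully, or close them until they stop; grasp_force is the grip in N (None keeps the last).
- robot.pause(seconds).
- robot.solve_ik(position, orientation): joint angles nearest the present ones, or None.
- robot.observe(): the state.
- viewer.snapshot(name): name is "scene" or "top" or "wrist"; returns the picture (400x640x3 uint8, red, green, blue); there is no depth.
- viewer.get_calibration(name): a dict with "mtx" (3x3 intrinsics, pixels), "world_from_camera" (4x4, takes a point from camera to world coordinates). Camera axes: x right, y down, z forward; pixel columns grow to the right and rows downward; lengths in m; the calibration is good to about 2 mm. A picture is of the moment at which its call begins: read the wrist's pose just before it. get_calibration takes no time and is no camera call; for the wrist camera it gives the pose at the moment of the call.
A pose or a line that the arm cannot do raises robot.MotionError and nothing moves.
- robot.hand_in(): hands the job in; it is judged then, once.
The state is a dict: "time_s": time; "qpos": joint angles; "dq": joint speeds; "joint_efforts": joint torques, N m; "eef_pos": TCP position; "tool_rot": TCP orientation; "ft_force": force on the tool from outside, world axes, zero at the start; "ft_torque": the same for the moment, N m; "gripper_width": opening from 0.0 (shut) to 1.0 (fully open); "grasp_force": force on a finger pad.
Only numpy, scipy, OpenCV 4.12 (cv2) and the standard library are available. Lean on these libraries where they do the work, as an engineer would, in place of code of your own. Each camera call takes 0.05 s, during which the arm holds its last target. There are 200 camera calls.

## Working session

There is one attempt and no reset: what is moved stays moved. The work goes in short steps, each a Python script; the robot and the scene stay as the last script left them, time stands still between calls to the robot, and variables do not carry over. Pictures are saved under pics/ and viewed, at most 10 in all, crops included, and the job is handed in when it is done.

```bash
mkdir -p pics; ls
python3 - <<'E'
from cell import robot, viewer
import cv2, numpy as np
for n in ("scene","top"):
    im=viewer.snapshot(n); cv2.imwrite(f"pics/{n}0.png",im[:,:,::-1])
    c=viewer.get_calibration(n); print(n,np.round(c["mtx"],1).tolist(),np.round(c["world_from_camera"],3).tolist())
o=robot.observe(); print(o["time_s"],o["eef_pos"],np.round(o["tool_rot"],2).tolist(),o["ft_force"])
E
```

```text
pics
scene [[455.3, 0.0, 320.3], [0.0, 455.3, 199.4], [0.0, 0.0, 1.0]] [[-0.699, 0.531, -0.479, 1.198], [0.715, 0.521, -0.466, 0.62], [0.002, -0.668, -0.744, 1.117], [0.0, 0.0, 0.0, 1.0]]
top [[469.3, 0.0, 314.4], [0.0, 469.3, 197.4], [0.0, 0.0, 1.0]] [[0.016, -0.994, 0.11, 0.432], [-1.0, -0.019, -0.023, 0.001], [0.025, -0.11, -0.994, 1.463], [0.0, 0.0, 0.0, 1.0]]
0.1 [ 0.20784291 -0.61513708  0.23024316] [[0.95, 0.32, -0.0], [0.32, -0.95, 0.0], [-0.0, -0.0, -1.0]] [-0.1257628  -0.43473315 -0.52354251]
```

View pics/scene0.png

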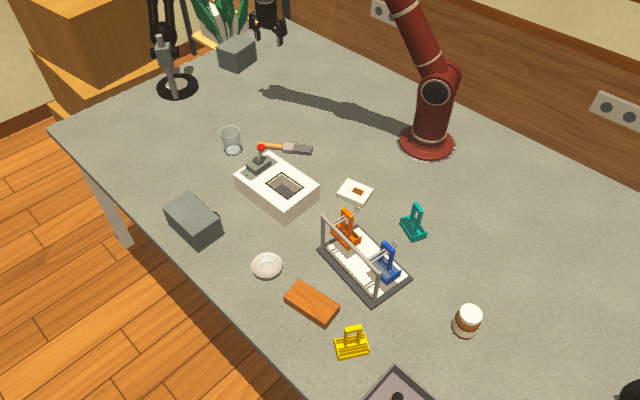

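View pics/top0.png

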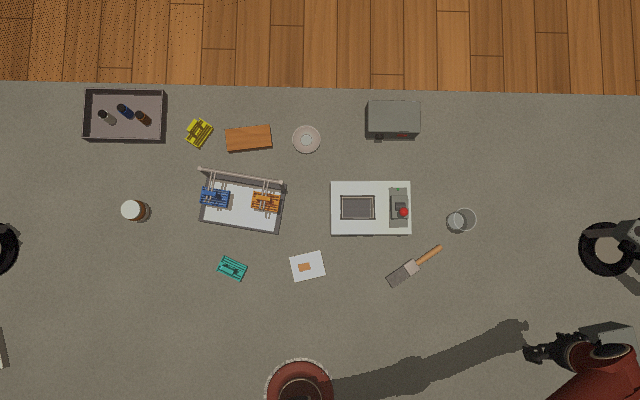

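The top view shows the stand around (242,205), with the orange rack at about (265,202) and blue at (215,197). The dryer is around (371,208), its well at (357,207) and the red ball at (403,212). The rail is on the far side and the hooks point toward the robot.

```bash
cat > h.py <<'E'
import numpy as np, cv2
from cell import robot, viewer
def grab(name, save=None):
    c=viewer.get_calibration(name); im=viewer.snapshot(name)
    if save: cv2.imwrite(f"pics/{save}.png",im[:,:,::-1])
    return im,c
def plane(c,px,z):
    px=np.atleast_2d(np.asarray(px,float)); T=c["world_from_camera"]
    d=np.c_[px,np.ones(len(px))]@np.linalg.inv(c["mtx"]).T@T[:3,:3].T
    o=T[:3,3]; return o+d*((z-o[2])/d[:,2])[:,None]
def project(c,p):
    T=np.linalg.inv(c["world_from_camera"]); q=c["mtx"]@(T[:3,:3]@np.asarray(p)+T[:3,3]); return q[:2]/q[2]
def mask(im,h0,h1,s0=120,v0=60,s1=255,v1=255):
    return cv2.inRange(cv2.cvtColor(im,cv2.COLOR_RGB2HSV),(h0,s0,v0),(h1,s1,v1))
def blobs(m,amin=30):
    n,l,s,cen=cv2.connectedComponentsWithStats(m)
    return sorted([(int(s[i,4]),cen[i],s[i,:4],l==i) for i in range(1,n) if s[i,4]>=amin],key=lambda b:-b[0])
def rect(m):
    return cv2.minAreaRect(np.argwhere(m)[:,::-1].astype(np.float32))
def down(yaw):   # tool x at yaw, tool z down, closes along the yaw+90 line
    c,s=np.cos(yaw),np.sin(yaw); return np.array([[c,s,0],[s,-c,0],[0,0,-1.]])
E
python3 - <<'E'
from h import *
im=cv2.imread("pics/top0.png")[:,:,::-1].copy(); c=viewer.get_calibration("top")
for b in blobs(mask(im,0,179,0,190,40),150)[:5]:
    r=rect(b[3]); q=plane(c,cv2.boxPoints(r),.07); print("white",b[0],np.round(b[1]),np.round(q[:,:2],3).tolist(),q.mean(0))
for b in blobs(mask(im,10,18,180,150))[:6]: print("orange",b[0],b[1],plane(c,b[1],.12))
for b in blobs(mask(im,0,4,180,130),15)[:4]: print("red",b[0],b[1],plane(c,b[1],.14))
for b in blobs(mask(im,105,125,150,60))[:3]: print("blue",b[0],b[1],plane(c,b[1],.12))
E
```

```text
red 45 [403.33333333 211.2       ] [[ 0.54472156 -0.28371234  0.14      ]]
```

Run:
```python
from h import *
im=cv2.imread("pics/top0.png")[:,:,::-1].copy(); c=viewer.get_calibration("top")
hsv=cv2.cvtColor(im,cv2.COLOR_RGB2HSV); print(hsv[190,340],hsv[220,345],hsv[200,265],hsv[202,272],hsv[197,210],hsv[250,350])
w=mask(im,0,179,0,180,60)
for b in blobs(w,100)[:6]:
    r=rect(b[3]); q=plane(c,cv2.boxPoints(r),.07); print("white",b[0],np.round(b[1]),np.round(q[:,:2],3).tolist(),q.mean(0))
for n,m in (("or",mask(im,8,22,170,120)),("blue",mask(im,100,125,120,50))):
  for b in blobs(m,20)[:8]: print(n,b[0],b[1],b[2],plane(c,b[1],.12))
```

```text
[ 38   6 183] [ 48   7 191] [ 14 183 138] [ 10 161 125] [ 12  49 168] [ 22  38 126]
white 2478 [367. 207.] [[0.638, -0.081], [0.642, -0.319], [0.486, -0.318], [0.482, -0.083]] [ 0.56196232 -0.2003981   0.07      ]
white 1569 [241. 211.] [[0.517, 0.295], [0.633, 0.28], [0.601, 0.072], [0.485, 0.089]] [0.5589383  0.18388647 0.07      ]
white 736 [307. 266.] [[0.41, 0.042], [0.432, -0.05], [0.359, -0.068], [0.337, 0.023]] [ 0.38471884 -0.01336311  0.07      ]
white 267 [130. 209.] [[0.54, 0.548], [0.58, 0.512], [0.545, 0.475], [0.506, 0.511]] [0.54261431 0.51174666 0.07      ]
or 85 [260.22352941 197.77647059] [252 193  20  10] [[0.57764789 0.12491931 0.12      ]]
or 41 [275.04878049 205.95121951] [268 200  11  12] [[0.55485623 0.08182586 0.12      ]]
blue 65 [207.61538462 192.41538462] [201 187  15   9] [[0.59028736 0.2758128  0.12      ]]
blue 26 [225.92307692 196.88461538] [222 191   7  14] [[0.57838004 0.22308099 0.12      ]]
```

Run:
```python
from h import *
o=robot.observe(); c=viewer.get_calibration("wrist"); T=np.eye(4); T[:3,:3]=o["tool_rot"]; T[:3,3]=o["eef_pos"]
print(np.round(np.linalg.inv(T)@c["world_from_camera"],3), c["mtx"][0,0])
for yaw in (-.15,np.pi-.15):
  for p in ([.50,.105,.36],[.57,.105,.36],[.57,.105,.141],[.52,.105,.2],[.56,-.16,.106]):
    q=robot.solve_ik(p,down(yaw)); print(yaw,p,None if q is None else np.round(q,2))
```

```text
[[-0.    -0.958 -0.286  0.074]
 [ 1.     0.    -0.    -0.002]
 [ 0.    -0.286  0.958 -0.143]
 [ 0.     0.     0.     1.   ]] 301.9667787529539
-0.15 [0.5, 0.105, 0.36] [ 0.12  0.32 -0.52  1.59  0.17  1.27 -2.15]
-0.15 [0.57, 0.105, 0.36] [ 0.06  0.44 -0.45  1.41  0.19  1.34 -2.12]
-0.15 [0.57, 0.105, 0.141] [-0.17  0.61 -0.08  1.74  0.06  0.8  -2.  ]
-0.15 [0.52, 0.105, 0.2] [-0.1   0.47 -0.2   1.81  0.12  0.87 -2.08]
-0.15 [0.56, -0.16, 0.106] [ 0.22  0.66  0.04  1.76 -0.03  0.72 -1.45]
2.991592653589793 [0.5, 0.105, 0.36] [ 0.46  0.46 -1.11  1.58  0.42  1.36  0.73]
2.991592653589793 [0.57, 0.105, 0.36] [ 0.31  0.53 -0.91  1.4   0.42  1.41  0.82]
2.991592653589793 [0.57, 0.105, 0.141] [ 0.22  0.71 -0.74  1.73  0.58  0.94  0.67]
2.991592653589793 [0.52, 0.105, 0.2] [ 0.31  0.6  -0.86  1.79  0.53  1.    0.65]
2.991592653589793 [0.56, -0.16, 0.106] [ 0.64  0.74 -0.66  1.75  0.58  0.85  1.13]
```

Run:
```python
from h import *
ims=[]
for n,p,y in (("w_dry",[.57,-.2,.36],0.017),("w_rack",[.57,.105,.36],-.15)):
    robot.move_to(p,down(y)); robot.pause(.2)
    im,c=grab("wrist",n); ims.append(im); np.savez(f"{n}.npz",**c)
cv2.imwrite("pics/both.png",cv2.resize(np.vstack(ims),(480,600))[:,:,::-1]); print(robot.observe()["time_s"])
```

```text
3.8
```

View pics/w_dry.png

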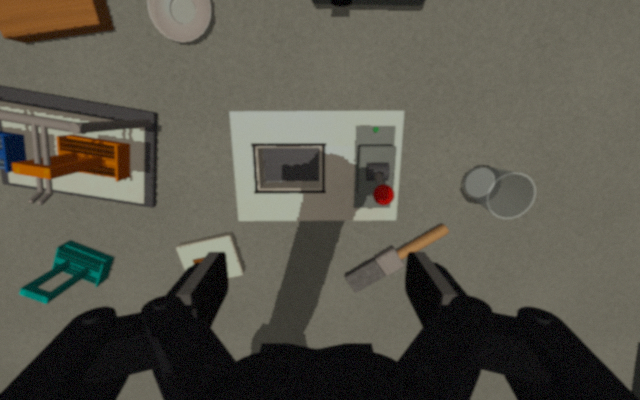

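View pics/w_rack.png

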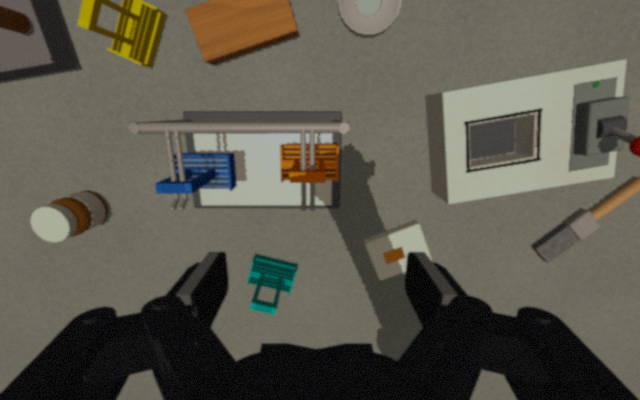

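Run:
```python
from h import *
im=cv2.imread("pics/w_dry.png")[:,:,::-1].copy(); c=dict(np.load("w_dry.npz"))
m=mask(im,0,179,0,130,70); b=blobs(m,2000)[0]
W=plane(c,[(252,144),(325,144),(325,192),(254,192)],.07); print("well rim corners",np.round(W[:,:2],3).tolist(),W.mean(0))
D=plane(c,[(230,111),(405,111),(397,220),(238,220)],.07); print("dryer",np.round(D[:,:2],3).tolist(),D.mean(0))
r=blobs(mask(im,0,5,150,60)|mask(im,172,179,150,60),40)[0]; print("ball",r[0],r[1],plane(c,r[1],.14))
im=cv2.imread("pics/w_rack.png")[:,:,::-1].copy(); c=dict(np.load("w_rack.npz"))
for b in blobs(mask(im,4,20,150,40),60)[:4]: print(b[0],b[1],b[2])
cr=im[105:225,120:360]
cv2.imwrite("pics/crop.png",cv2.resize(cr,(720,360),interpolation=cv2.INTER_CUBIC)[:,:,::-1])
```

```text
well rim corners [[0.596, -0.108], [0.597, -0.211], [0.527, -0.213], [0.525, -0.107]] [ 0.56123107 -0.15957109  0.07      ]
dryer [[0.64, -0.079], [0.644, -0.32], [0.484, -0.323], [0.481, -0.081]] [ 0.56218321 -0.20086724  0.07      ]
ball 305 [383.03606557 194.39344262] [[ 0.54362746 -0.2826143   0.14      ]]
5079 [239.71746407  25.87399094] [186   0 111  64]
1778 [310.4904387  163.63554556] [281 144  59  39]
530 [ 76.7754717  212.42830189] [ 53 198  38  37]
383 [11.4229765  19.36814621] [ 0  7 30 25]
```

View pics/crop.png

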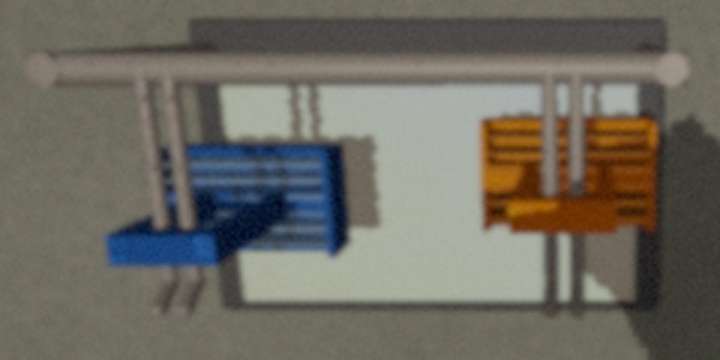

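The crop shows the orange top bar at crop (505–617, 200–232), so its centre is near image pixel (307,177.5), hanging on hooks at crop (550/576). The blue rack is clear, well to the left. In the dryer picture the well rim runs (252–325, 144–192) and the ball is at (384,194).

Run:
```python
from h import *
c=dict(np.load("w_rack.npz"))
for n,p,z in (("bar",(307,177.5),.175),("bar ends L",(288.3,177.5),.175),("bar R",(325.7,177.5),.175),("hook at rail",(120+563/3,105+85/3),.16),("hook by bar",(120+563/3,105+190/3),.16),
 ("rail L",(120+40/3,105+68/3),.163),("rail R",(120+672/3,105+68/3),.163),
 ("foot corners",(120+482/3,105+118/3),.09),("",(120+657/3,105+118/3),.09),("",(120+657/3,105+232/3),.09),("",(120+482/3,105+232/3),.09),
 ("base corners",(120+192/3,105+20/3),.012),("",(120+664/3,105+20/3),.012),("",(120+655/3,105+308/3),.012),("",(120+228/3,105+308/3),.012)):
    print(n,np.round(plane(c,p,z)[0],4))
```

```text
bar [0.5738 0.1149 0.175 ]
bar ends L [0.5769 0.1354 0.175 ]
bar R [0.5706 0.0945 0.175 ]
hook at rail [0.62   0.1071 0.16  ]
hook by bar [0.5811 0.1134 0.16  ]
rail L [0.6553 0.2949 0.163 ]
rail R [0.6201 0.0666 0.163 ]
foot corners [0.6066 0.1482 0.09  ]
 [0.5945 0.0702 0.09  ]
 [0.5423 0.0771 0.09  ]
 [0.5548 0.1579 0.09  ]
base corners [0.6723 0.298  0.012 ]
 [0.6349 0.0555 0.012 ]
 [0.4795 0.0808 0.012 ]
 [0.5166 0.3212 0.012 ]
```

Run:
```python
from h import *
y=-.153; R=down(y); ux=np.array([np.cos(y),np.sin(y),0])
g=np.array([.574,.114,.141])
robot.move_to(g+[0,0,.10],R)
print(robot.line_to(g,max_speed=.12,max_force=8))
robot.clamp(45); robot.pause(.2); o=robot.observe(); print(o["gripper_width"],o["grasp_force"],o["ft_force"],o["eef_pos"])
print(robot.line_to(g+[0,0,.026],max_speed=.08,max_force=12))
print(robot.line_to(g+[0,0,.026]-.08*ux,max_speed=.1,max_force=8))
o=robot.observe(); print(o["time_s"],o["gripper_width"],o["grasp_force"],o["ft_force"],o["eef_pos"])
grab("wrist","hold"); grab("scene","s1")
```

```text
False
0.4585515092239011 45.374940633773804 [-0.78134549 -1.12627491  3.59736473] [0.574457   0.11403104 0.14155454]
False
False
7.4417 0.45902286127787617 45.30189514160156 [ 0.35036729  0.40780654 -1.02880465] [0.4957765  0.12605499 0.16708519]
```

View pics/hold.png

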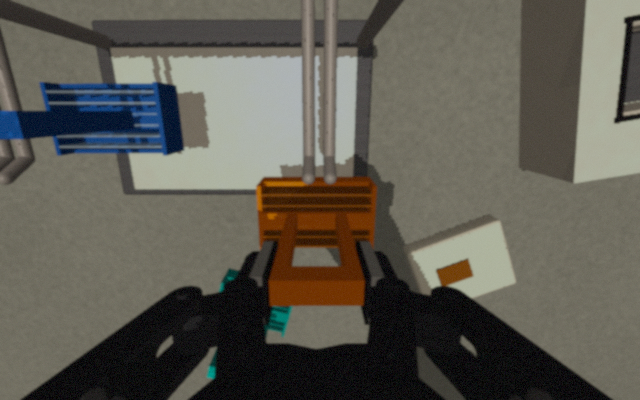

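The orange rack is held by its loop, clear of the hook tips at (308–330,178). Its foot's far edge runs (258,181)–(376,178). Next I measure the in-hand offset.

Run:
```python
from h import *
c=viewer.get_calibration("wrist"); o=robot.observe(); R=o["tool_rot"]; p=o["eef_pos"]
im=cv2.imread("pics/hold.png")[:,:,::-1].copy()
m=mask(im,4,22,150,40); b=[b for b in blobs(m,60) if 240<b[1][0]<390][0]; print(b[0],b[2])
ys=[(x,np.argmax(b[3][:,x])) for x in range(262,374,4) if not 298<x<340]
q=plane(c,ys,p[2]+.019-.1+.03); l=(q-p)@R; k=np.polyfit(l[:,1],l[:,0],1); print("edge x in tool",k, l[:,0].round(4), "y ends",((plane(c,[(b[2][0],200),(b[2][0]+b[2][2],200)],p[2]-.051)-p)@R)[:,1])
# lower rows of the bar (top bar near edge) at bar top height
l=(plane(c,[(271,279),(364,279),(271,305),(364,303)],p[2]+.034)-p)@R; print("bar top",l.round(4).tolist())
```

```text
12166 [256 176 121 131]
edge x in tool [0.0152229  0.03042324] [0.0282 0.0302 0.0302 0.0302 0.0302 0.0302 0.0302 0.0302 0.0309 0.0302
 0.0302 0.0302 0.0309 0.0309 0.0309 0.0309 0.0316 0.0302] y ends [-0.04236359  0.03875529]
bar top [[0.0067, -0.0204, -0.034], [0.0067, 0.0176, -0.034], [-0.0057, -0.021, -0.034], [-0.0047, 0.0181, -0.034]]
```

The visible far edge is the underside edge. Re-cast at underside height, it gives tool x ≈ +24 mm against 25 mm expected, so the rack is centred and upright. I'll carry it to the well.

Run:
```python
from h import *
p=robot.observe()["eef_pos"]; 
robot.line_to(p+[-.012,.002,0],max_speed=.1); robot.line_to(p+[-.012,.002,.06],max_speed=.15)
R=down(.013); w=np.array([.5612,-.1602,0])
robot.line_to(w+[0,0,.227],R,max_speed=.15)
robot.line_to(w+[0,0,.172],max_speed=.12); robot.pause(.3)
im,c=grab("wrist","over"); o=robot.observe(); print(o["time_s"],o["eef_pos"],o["ft_force"],o["grasp_force"])
np.savez("over.npz",**c)
```

```text
11.4583 [ 0.56145591 -0.16029297  0.17256784] [-1.0544056  -0.23001212 -2.03757907] 45.32726347446442
```

View pics/over.png

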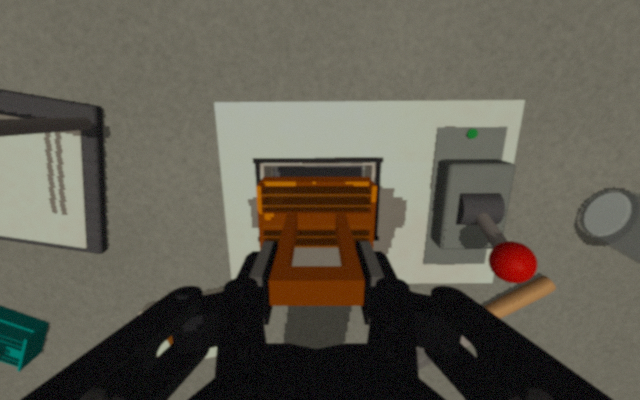

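Run:
```python
from h import *
c=dict(np.load("over.npz")); p=np.array([.56146,-.16029,.17257]); R=down(.013)
f=lambda px,z: np.round((plane(c,px,z)-p)@R,4)[:,:2].tolist()
print("frame",f([(254,159),(382,159)],.07)); print("dryer far corners (exp x 80, y -80,+160 / sign)",f([(216,101),(524,100)],.07))
print("rack far bottom edge / sides",f([(262,178),(373,178),(257,200),(377,200)],p[2]-.081))
print("sides at foot top",f([(257,200),(377,200)],p[2]-.051))
```

```text
frame [[0.0353, -0.0527], [0.0353, 0.0517]]
dryer far corners (exp x 80, y -80,+160 / sign) [[0.0803, -0.0795], [0.0811, 0.1587]]
rack far bottom edge / sides [[0.0242, -0.0431], [0.0242, 0.0411], [0.0068, -0.0478], [0.0068, 0.0451]]
sides at foot top [[0.0157, -0.0417], [0.0157, 0.0388]]
```

The frame, dryer edge and rack agree within 1 mm in this image: frame at (254–382,159), foot at (257–377,178). I'll lower with a force guard.

Run:
```python
from h import *
w=np.array([.562,-.160,0])
robot.line_to(w+[0,0,.16],max_speed=.08)
print(robot.line_to(w+[0,0,.112],max_speed=.08,max_force=6), robot.observe()["eef_pos"])
print(robot.line_to(w+[0,0,.102],max_speed=.02,max_force=4))
o=robot.observe(); print(o["time_s"],o["eef_pos"],o["ft_force"],o["grasp_force"])
```

```text
False [ 0.5624025  -0.16008307  0.1122846 ]
True
12.8833 [ 0.5627951  -0.15997826  0.1067223 ] [0.76220129 0.74706624 4.33405472] 45.82189857959747
```

Run:
```python
from h import *
p=robot.observe()["eef_pos"]
robot.ungrasp(); robot.pause(.2)
robot.line_to([p[0],p[1],.26],max_speed=.12)
robot.line_to([.47,-.2,.26],max_speed=.2); robot.pause(.1)
grab("wrist","placed"); print(robot.observe()["time_s"])
```

```text
15.8417
```

View pics/placed.png

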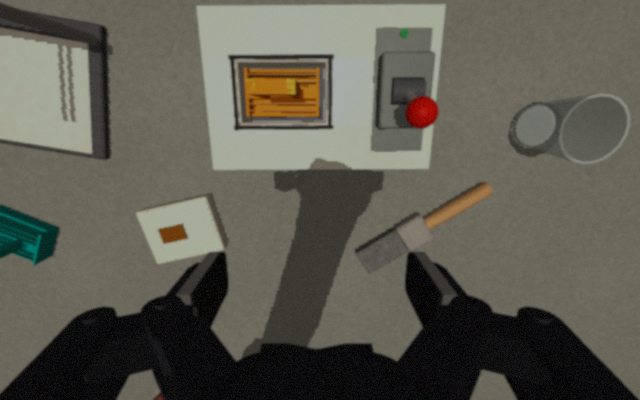

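The rack sits upright inside the well (240–325, 62–122), released. The red ball at (422,112) is still in the off position, so I'll push the toggle.

Run:
```python
from h import *
robot.clamp(20)
R=down(.013)
robot.line_to([.465,-.283,.22],R,max_speed=.15); robot.line_to([.465,-.283,.130],max_speed=.12)
print(robot.line_to([.55,-.283,.130],max_speed=.06,max_force=10), robot.observe()["eef_pos"],robot.observe()["ft_force"])
print(robot.line_to([.585,-.283,.130],max_speed=.03,max_force=7))
o=robot.observe(); print(o["time_s"],o["eef_pos"],o["ft_force"])
```

```text
False [ 0.55017189 -0.28296557  0.13005083] [ 0.6033533  -0.31353583 -0.16429519]
True
20.5417 [ 0.56612973 -0.28269294  0.12852227] [ 0.39625655 -0.59837809 -0.85090459]
```

Run:
```python
from h import *
p=robot.observe()["eef_pos"]
robot.line_to([.47,-.283,p[2]],max_speed=.12); robot.line_to([.47,-.283,.26],max_speed=.15); robot.line_to([.47,-.2,.30],max_speed=.15); robot.pause(.1)
im,c=grab("wrist","on"); t,ct=grab("top","top1"); print(robot.observe()["time_s"])
r=blobs(mask(im,0,5,150,60)|mask(im,172,179,150,60),40)[0]; print(r[1],plane(c,r[1],.14))
r=blobs(mask(t,0,4,180,130),15)[0]; print(r[1],plane(ct,r[1],.14))
cv2.imwrite("pics/fin.png",np.vstack([im[:250],t[80:330]])[:,:,::-1])
```

```text
23.4667
[408.08845577  53.83958021] [[ 0.59073345 -0.28106733  0.14      ]]
[402.64583333 195.39583333] [[ 0.58991862 -0.28196522  0.14      ]]
```

View pics/fin.png

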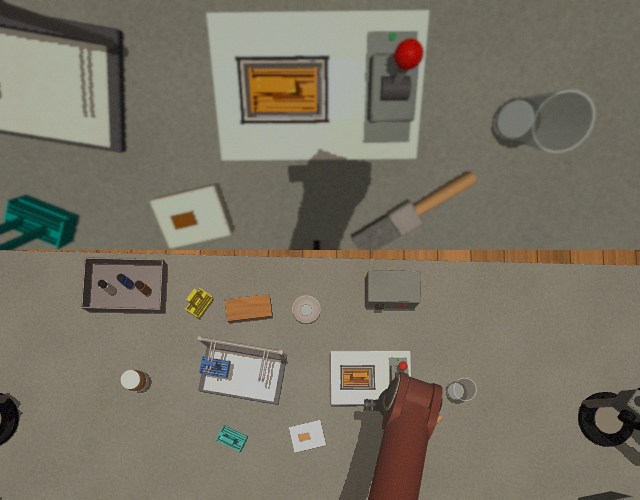

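The ball now reads x ≈ 0.590 against 0.588 expected for fully on. The measured travel looks slightly short, so I'll do a second, firmer push as a check.

Run:
```python
from h import *
robot.line_to([.47,-.283,.26],max_speed=.2); robot.line_to([.47,-.283,.135],max_speed=.15)
robot.line_to([.55,-.283,.135],max_speed=.1,max_force=10)
print(robot.line_to([.59,-.283,.135],max_speed=.03,max_force=15)); print(robot.observe()["eef_pos"])
robot.line_to([.47,-.283,.135],max_speed=.12); robot.line_to([.47,-.283,.26],max_speed=.15); robot.line_to([.47,-.2,.30],max_speed=.15); robot.pause(.1)
im,c=grab("wrist","on2"); print(robot.observe()["time_s"])
r=blobs(mask(im,0,5,150,60)|mask(im,172,179,150,60),40)[0]; print(r[1],plane(c,r[1],.14))
```

```text
True
[ 0.56618426 -0.28299112  0.13393558]
29.6583
[409.44070278  50.21669107] [[ 0.59082205 -0.28109068  0.14      ]]
```

```bash
python3 -c "
from cell import robot
print(robot.hand_in())"
```

```text
the job is handed in; nothing more can be done
None
```

I handed the job in after about 30 s of robot time: the orange rack stands upright on the well floor, released, and after that the toggle went to its stop (a second push, stopped at 15 N, did not move it); the blue rack still hangs on its hook and the rest looked undisturbed in the last top view.

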